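# Lock the last jack's spindle on its flat

### The job

On the last jack, swing the spindle round by its ball lever until the spindle's milled flat faces straight up at the lock screw. Then seat the T-handle hex key in the lock screw and tighten it clockwise (seen from above) until it clamps the flat firmly: about 0.35 newton metres felt at the key is right, and do not overtighten it. Let go and leave the key standing in the screw.

Things in the scene. Friction and masses are not known exactly. Their poses are not given: they have to be found in the camera images.
- jack: grey cast jack fixed on the bench: base plate 150 x 130 x 12 mm, upright block 56 mm (x) by 46 mm (y), its top 112 mm above the bench. Origin: centre of the underside; z up. The spindle lies along the jack's y axis, 85 mm above the bench, through the block; a wooden shoe last sits on its +y end (reaching 258 mm from the jack's centre), the lever on its -y end.
- spindle: steel spindle, 32 mm in diameter, with a flat 15 mm wide milled along it. It turns about its own y axis (the jack's y) and stays where left; drag 0.25 N m. Origin on its axis, at the block's centre; its z axis is the flat's outward normal, so z points up when the flat does. It starts 0.65 to 1.35 rad from that, turned positively about y (flat leaning to the jack's +x).
- lever_ball (a point): centre of the black ball, 28 mm in diameter, on the end of the spindle's lever (a 12 mm round bar). In the spindle's frame it lies at (-78, -88, 45) mm, 90 mm from the spindle's axis. When the flat faces up the lever leans 60 degrees from vertical to the jack's -x side. About 3 N moves it.
- lockscrew: dark steel lock screw, upright on top of the jack's block: head about 26 mm across and 26 mm high with a hexagon socket 14.7 mm across flats, 22 mm deep, flared over the top 4 mm. Origin: centre of the socket's mouth, 139 to 145 mm above the bench; z up; x points at the middle of one of the socket's flats. Clockwise from above tightens it and sinks it 4 mm per radian; it stays where left.
- screw_hole (a point): where the lock screw enters the block's top. Thread drag: 0.24 N m moving, about 0.13 held still. Flat up, the screw's tip meets it after 0.4 to 1.1 rad (it differs) of screw turn; the torque then climbs over 0.2 to 0.4 rad. Held still the key then feels about 0.23 N m at 25 N of tip force, 0.35 at 55 N, 0.45 at 80 N (too tight). If the flat is turned away, the tip jams early on the round.
- keyblock: dark wooden tool block, 64 x 64 x 52 mm, fixed on the bench, with a round hole (18.5 mm wide, 40 mm deep) in its top in which the key stands. Origin: centre of the underside, z up.
- tkey: T-handle hex key, 94 mm high, 0.14 to 0.24 kg: steel hexagon shank 14 mm across flats (lowest 4 mm stepped in to 10 mm), black cross bar on top, 84 mm long (key's y), 16 mm wide (x), 18 mm high, its middle 85 mm above the tip. Origin: centre of the tip; z up; x points at the middle of a shank flat. It has 0.1 rad of play either way in the socket and gives 0.1 to 0.2 rad more under load.
Not all that is in view belongs to the job. Of the things that look like the tkey, the middle-sized one is meant.

How it is judged (in metres and radians):
On the way, in this order (a step that is already met when the one before it is completed fails the run):
1. the spindle's flat faces straight up (within 0.14 rad) (angle between spindle's own z axis and vertical below 0.14 rad), for 0.2 s.
2. the key is seated in the lock screw (z of tkey in the frame of lockscrew below -0.012 m and horizontal distance between tkey and lockscrew below 0.004 m and angle between tkey's own z axis and vertical below 0.15 rad), for 0.1 s.
3. the screw's tip presses on the spindle with at least 25 N (contact force between lockscrew and spindle above 25 N), for 0.2 s.
At the end, for the whole second after the job is handed in: The spindle's flat faces straight up within 0.14 rad, the screw's tip presses on the spindle with 25 to 80 N, the key stands upright (within 0.15 rad) in the screw's socket, at least 12 mm deep and within 4 mm of its centre, let go (all of step 2 and angle between spindle's own z axis and vertical below 0.14 rad and contact force between lockscrew and spindle above 25 N); the robot touches nothing.
It fails at once if the lock screw is overtightened (tip force above 80 N) (contact force between lockscrew and spindle above 80 N).
It also fails if it takes over 64 s, if anything falls off the work surface, if the arm or the gripper's body presses on something with over 40 N, if the wrist force passes 120 N, or if a joint passes its speed limit or range.

### The arm

A 6-joint arm with a two-finger parallel gripper is mounted at the origin on the work surface. World frame = base frame: x ahead of the robot, y to its left, z up, the work surface at z = 0. Lengths are in mm, angles in degrees, forces in N, time in s.
With the tool pointing down it reaches from about 350 to 850 mm from the base axis. Payload 8.1 kg.
Tool frame: the origin (TCP) lies midway between the tips of the shut fingers; the grasp point (between the pads) lies robot.grasp_offset behind it (robot.grasp_offset is the distance from the TCP to the grasp point, in mm); z points along the fingers, y is the direction in which the jaws open and shut (so a half turn about z gives the same grasp; the last joint's range is limited). The gripper opens to 93 mm and grips with 3 to 60 N. Pads are 15 mm wide; open, the fingers measure 128 mm over their backs; the gripper's body (75 mm by 188 mm) begins 65 mm behind the grasp point.
Start: joints at [-81.096, 7.471, 85.268, -0, 87.261, -4.893], TCP at [143.108, -582.688, 218.635] pointing down, gripper open.
Joint ranges: [-169.43, 169.43], [-51.17, 129.36], [1.28, 143.12], [-76.62, 256.62], [0, 156.53], [-152.29, 152.29]. Speed limits (degrees/s): [136.94, 136.94, 159.86, 180, 180, 180].

### API

Orientations are given as a 3x3 rotation matrix whose columns are the frame's x, y, z axes.
In Python, from cell import robot gives the robot as it stands. The module is installed in compiled form; this text tells all that it offers.
- The arm moves only by the tool servo_tool, never from a script. Its argument "commands" is a list of rows, each a list of 3 entries, a list of its own where there are three numbers: the shift along the world's x, y, z in mm, then the turn about the world's z in rad, then the closure, from 0 (fully open) to 1 (shut). In form: [[[x, y, z], yaw, claw], ...]. A call has 1 to 8 rows; each row is the pose to reach, as a shift and turn from the pose commanded when the call began; what a row does not reach only later rows make up. A row lasts 1/10 s, in which the tool goes at most 50 mm and 8.59 degrees, less where a joint would pass 70% of its speed; a pose out of reach is approached as far as the arm can. A call with a gripper value outside its range is refused whole. The fingers move at their own pace and stop on an object; "squeeze" is the grip in N (left out, the last holds). Time passes only in rows, so rows that repeat a pose let the fingers close. It gives the time, the measured TCP pose, the force and the opening at its end, in the units of the state.
- robot.get_obs(): the state, without advancing time (a new reading comes with each control period).
- robot.get_image(name): name is "scene" or "top" or "wrist"; returns (picture, depth): 384x512x3 uint8, red, green, blue; 384x512 float32, mm along the optical axis (not along the pixel's ray), 0 where there is no reading.
- robot.calibration(name): a dict with "vfov" (degrees; the focal length in pixels is half the picture's height over the tangent of half this angle, whatever the lens; pixels are square), "cx", "cy" (the principal point, pixels), "D" ([k1, k2, p1, p2, k3] as OpenCV has them; the pictures are not rectified), "rvec" (rotation vector, rad) and "tvec" (3), from world to camera coordinates, as OpenCV has them. Camera axes: x right, y down, z forward; pixel columns grow to the right and rows downward; lengths in mm; the calibration is good to about 2 mm. A picture is of the moment at which its call begins: read the wrist's pose just before it. calibration takes no time and is no camera call; for the wrist camera it gives the pose at the moment of the call.
- robot.close_job(): hands the job in, once; it reports no verdict.
The state is a dict: "clock": time; "joint_positions": joint angles; "qd": joint speeds; "joint_efforts": joint torques, N m; "tool_pos": TCP position; "orientation": TCP orientation; "wrist_force": force on the tool from outside, world axes, zero at the start; "wrist_torque": the same for the moment, N m; "opening": opening from 0.0 (shut) to 1.0 (fully open).
Only numpy, scipy, OpenCV 4.12 (cv2) and the standard library are available. Lean on these libraries where they do the work, as an engineer would, in place of code of your own. Each camera call takes 0.05 s, during which the arm holds its last target.

## Working session

There is one attempt and no reset: what is moved stays moved. The work goes in short steps, Python scripts to look and compute and a tool call to move; the robot and the scene stay as the last step left them, time stands still between calls to the robot, and variables do not carry over. Pictures are saved under pics/ and viewed, and the job is handed in when it is done.

Besides the shell and the picture viewer there is one more tool, called as name(argument=value, ...), one argument or row to a line, values as JSON. servo_tool: Moves the arm, as the interface text tells. Its arguments: {"type":"object","properties":{"commands":{"type":"array"},"squeeze":{"type":"number"}},"required":["commands"]}

```bash
mkdir -p pics; ls; cat > h.py <<'E'
import numpy as np, cv2
from cell import robot
def snap(n,f=None):
    cal=robot.calibration(n); im,d=robot.get_image(n)
    if f:
        cv2.imwrite('pics/%s.png'%f,im[:,:,::-1]); np.savez('pics/%s.npz'%f,im=im,d=d,**{k:np.array(v) for k,v in cal.items()})
    return im,d,cal
def load(f):
    z=np.load('pics/%s.npz'%f); return z['im'],z['d'],{k:z[k] for k in('vfov','cx','cy','D','rvec','tvec')}
def K(c):
    f=192/np.tan(np.radians(float(c['vfov']))/2); return np.array([[f,0,float(c['cx'])],[0,f,float(c['cy'])],[0,0,1]])
def pts(d,c):
    k=K(c); v,u=np.mgrid[0:384,0:512].astype(float)
    n=cv2.undistortPoints(np.stack([u.ravel(),v.ravel()],1)[:,None],k,np.array(c['D'],float))[:,0]
    P=np.c_[n,np.ones(len(n))]*d.ravel()[:,None]
    R=cv2.Rodrigues(np.array(c['rvec'],float))[0]
    W=(P-np.array(c['tvec'],float).ravel())@R
    W[d.ravel()<=0]=np.nan
    return W.reshape(384,512,3)
def proj(p,c):
    return cv2.projectPoints(np.array(p,float).reshape(-1,1,3),np.array(c['rvec'],float),np.array(c['tvec'],float),K(c),np.array(c['D'],float))[0][:,0]
def ray(uv,c,z):
    n=cv2.undistortPoints(np.array(uv,float).reshape(-1,1,2),K(c),np.array(c['D'],float))[:,0]
    R=cv2.Rodrigues(np.array(c['rvec'],float))[0]; o=-R.T@np.array(c['tvec'],float).ravel()
    dd=np.c_[n,np.ones(len(n))]@R
    return o+dd*((z-o[2])/dd[:,2])[:,None]
E
python3 - <<'E'
from h import *
snap('scene','s0');snap('top','t0')
o=robot.get_obs();print(o, robot.grasp_offset)
E
```

```text
pics
{'clock': 0.1, 'joint_positions': array([-8.10965969e+01,  7.51068114e+00,  8.53237447e+01,  5.28926634e-04,
        8.72620130e+01, -4.89176366e+00]), 'qd': array([-0.09955089, -0.10869917, -0.24744289,  0.0025137 , -0.04433737,
       -0.02581811]), 'joint_efforts': array([ 4.76992609e-04, -5.61341500e+01, -4.93094909e+01,  7.70650199e-02,
        2.91880203e-02, -4.37589779e-05]), 'tool_pos': array([ 143.02806033, -582.16535079,  217.68663814]), 'orientation': array([[ 9.71154524e-01,  2.38450890e-01, -2.51393488e-04],
       [ 2.38450974e-01, -9.71153110e-01,  1.66432055e-03],
       [ 1.52717149e-04, -1.67625745e-03, -9.99998583e-01]]), 'wrist_force': array([-0.46211884, -0.59009326, -0.76614524]), 'wrist_torque': array([-0.03735722,  0.00659418, -0.03412837]), 'opening': 0.9975212259823854} 18.8
```

View pics/s0.png

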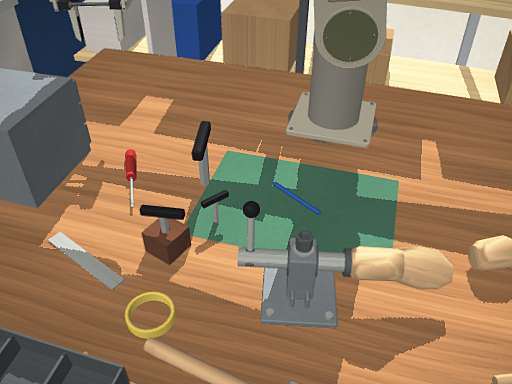

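View pics/t0.png

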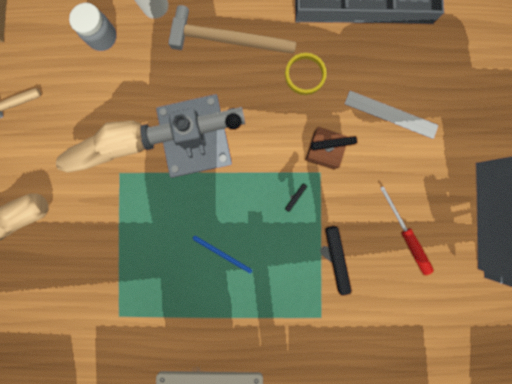

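Three T-shapes could be taken for the tkey. In the top view they are a large one at (338,260), a small one at (296,197), and one standing in the dark wooden block at (333,143), which is the middle-sized one. The jack's screw head is at top (183,123) and the lever ball at (233,121). Next I'll crop close and measure.

```bash
python3 - <<'E'
from h import *
im,d,c=load('t0')
W=pts(d,c)
R=cv2.Rodrigues(c['rvec'])[0];print('cam',-R.T@c['tvec'], K(c)[0,0])
a=cv2.resize(im[90:180,290:370],None,fx=5,fy=5,interpolation=cv2.INTER_CUBIC)
b=cv2.resize(im[80:185,140:250],None,fx=5,fy=5,interpolation=cv2.INTER_CUBIC)
cv2.imwrite('pics/c1.png',a[:,:,::-1]);cv2.imwrite('pics/c2.png',b[:,:,::-1])
for n,(u,v) in dict(big=(338,260),small=(296,197),mid=(333,143),screw=(183,123),ball=(233,121),bench=(270,120),block=(318,160),jb=(220,158)).items(): print(n,W[v,u].round(1))
def bar(name,x0,x1,y0,y1,zl,zh):
    S=W[y0:y1,x0:x1].reshape(-1,3); Z=S[(S[:,2]>zl)&(S[:,2]<zh)]
    if len(Z)<5: print(name,'none');return
    r=cv2.minAreaRect(Z[:,:2].astype(np.float32)); print(name,len(Z),r,np.median(Z[:,2]),Z.mean(0))
bar('mid',290,370,90,180,70,130)
bar('big',310,370,210,310,70,220)
bar('small',270,320,170,225,25,150)
bar('kb',290,370,90,180,42,60)
bar('base',140,250,80,185,6,18)
bar('blocktop',140,250,80,185,107,118)
bar('head',140,250,80,185,130,155)
bar('ball',215,250,100,140,120,210)
E
```

```text
cam [460.25135262 -93.25412739 741.94669029] 360.19454625356906
big [ 359.5 -233.4  134.9]
small [ 466.1 -170.6   70.7]
mid [ 561.3 -232.7  108.7]
screw [595.1  31.2 122.1]
ball [584.2 -59.9 184.3]
bench [ 626.6 -125.8    1.9]
block [ 537.4 -215.7   52. ]
jb [545.6 -23.8  18.4]
mid 440 ((563.8184814453125, -235.89511108398438), (16.63875389099121, 82.96987915039062), 8.161876678466797) 105.50320242510699 [ 562.9154651  -234.94292034  104.68553379]
big 1059 ((357.53729248046875, -235.52572631835938), (119.2314224243164, 23.606550216674805), 12.362704277038574) 132.80457017068633 [ 358.04733234 -233.64461638  130.23632741]
small 220 ((466.12738037109375, -170.7743682861328), (11.867390632629395, 61.97972869873047), 54.24094009399414) 69.32044166293953 [ 466.50376791 -170.40768427   68.51746565]
kb 749 ((563.7738037109375, -235.9072265625), (63.21931076049805, 64.40201568603516), 71.29698944091797) 52.11568556204726 [ 560.23758732 -234.02418606   51.92617818]
base 2648 ((594.1466064453125, 32.99856948852539), (150.62722778320312, 131.2676239013672), 12.263168334960938) 12.161862191051284 [582.91168277  27.363988    12.21879111]
blocktop 651 ((587.7938842773438, 60.635887145996094), (54.85871124267578, 107.97907257080078), 12.218116760253906) 111.76273186113396 [589.40156403  37.62717796 111.49909353]
head 168 ((593.709228515625, 32.72837829589844), (26.639278411865234, 25.310504913330078), 45.92341232299805) 142.6290953218466 [593.41441825  31.98199605 141.07712941]
ball 245 ((587.079833984375, -59.329627990722656), (27.47271728515625, 25.6162166595459), 0.7620912790298462) 181.08383868208574 [585.35687525 -59.65185274 180.34342906]
```

View pics/c1.png

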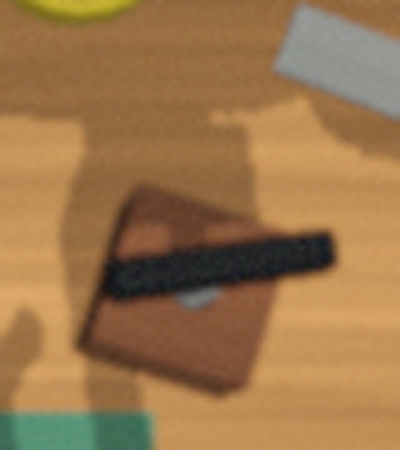

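View pics/c2.png

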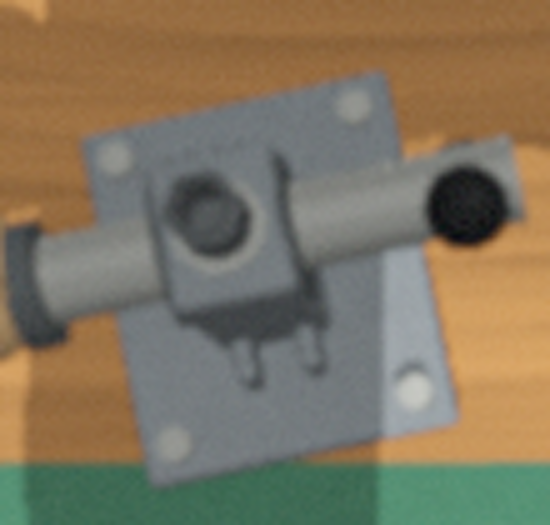

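The middle key checks out: bar 83x16.6 mm, top at about 106 mm. The jack is at (594,33) with yaw 12.3°. The ball sits 26 mm toward local -x, so the flat is about 43° off. I'll move above the ball.

servo_tool(
  commands=[
    [[50, 30, 5], 0, 0.3],
    [[80, 80, 10], 0, 0.3],
    [[110, 120, 10], 0, 0.3],
    [[145, 160, 10], 0, 0.3],
    [[175, 195, 10], -0.027, 0.3],
    [[205, 235, 10], -0.027, 0.3],
    [[240, 275, 10], -0.027, 0.3],
    [[270, 310, 10], -0.027, 0.3],
  ],
  squeeze=40,
)

```text
clock: 0.9
tool_pos: [404.4, -281.8, 228.4]
orientation: [[0.977, 0.212, -0.0], [0.212, -0.977, 0.0], [-0.0, -0.0, -1.0]]
wrist_force: [0.6, -1.6, -0.4]
opening: 0.701
```

servo_tool(
  commands=[
    [[32, 38, 0], 0, 0.3],
    [[64, 76, 0], 0, 0.3],
    [[96, 114, 0], 0, 0.3],
    [[128, 152, 0], 0, 0.3],
    [[160, 190, 0], 0, 0.3],
    [[174, 213, 0], 0, 0.3],
    [[174, 213, 0], 0, 0.3],
  ],
)

```text
clock: 1.6
tool_pos: [578.6, -67.3, 227.7]
orientation: [[0.976, 0.216, -0.001], [0.216, -0.976, 0.001], [-0.001, -0.001, -1.0]]
wrist_force: [0.2, 0.3, -0.1]
opening: 0.698
```

```bash
python3 - <<'E'
from h import *
print(robot.get_obs()['tool_pos'])
im,d,c=snap('wrist','w1')
W=pts(d,c)
R=cv2.Rodrigues(np.array(c['rvec'],float))[0];print('cam',-R.T@c['tvec'],R)
print(proj([[593.9,32.8,142],[587.1,-59.3,171]],c))
E
```

```text
[578.63597211 -67.25525967 227.67747816]
cam [652.42222201 -51.41710328 395.46977884] [[ 2.17303114e-01 -9.76103751e-01 -9.07143343e-04]
 [-9.38751857e-01 -2.09242175e-01  2.73793105e-01]
 [-2.67440289e-01 -5.86445118e-02 -9.61788185e-01]]
[[156.35777854 161.42397305]
 [249.92572048 197.36196187]]
```

View pics/w1.png

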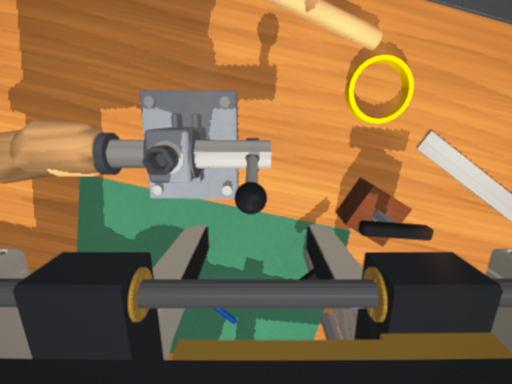

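```bash
python3 - <<'E'
from h import *
im,d,c=load('w1')
W=pts(d,c)
def bar(name,x0,x1,y0,y1,zl,zh):
    S=W[y0:y1,x0:x1].reshape(-1,3); Z=S[(S[:,2]>zl)&(S[:,2]<zh)]
    r=cv2.minAreaRect(Z[:,:2].astype(np.float32)); print(name,len(Z),r,np.median(Z[:,2]),Z.mean(0))
bar('base',135,242,85,202,6,18)
bar('head',130,200,130,190,136,150)
bar('key',330,450,170,260,85,130)
bar('kb',330,450,170,260,47,57)
S=W[180:216,232:270].reshape(-1,3);S=S[S[:,2]>165]
from scipy.optimize import least_squares
r=least_squares(lambda p:np.linalg.norm(S-p,axis=1)-14,[587,-59,171],loss='soft_l1');print('ball',r.x,len(S))
a=cv2.resize(im[135:180,135:190],None,fx=12,fy=12,interpolation=cv2.INTER_CUBIC);cv2.imwrite('pics/c3.png',a[:,:,::-1])
print(W[150:168:3,150:176:3,2].round(0)); print(robot.get_obs()['tool_pos'])
E
```

```text
base 5309 ((594.579833984375, 31.178138732910156), (149.86370849609375, 130.20144653320312), 12.599506378173828) 13.617696512026226 [610.06518518  27.07656563  13.59230401]
head 543 ((595.017333984375, 31.52839469909668), (25.23841094970703, 27.624311447143555), 12.178236961364746) 144.55252947394672 [595.33315342  31.05384374 143.40787803]
key 1148 ((564.9292602539062, -236.17080688476562), (15.774101257324219, 83.06132507324219), 7.602194309234619) 107.19344136775027 [ 566.15713723 -233.96333004  105.37107962]
kb 1529 ((563.9200439453125, -236.91085815429688), (65.66492462158203, 64.21381378173828), 72.0707778930664) 53.78556601307969 [ 571.9388376  -232.66485564   53.58702623]
ball [587.6111087  -59.8701447  172.75734521] 831
[[146. 146. 147. 145. 146. 142. 137. 130. 123.]
 [143. 139. 129. 124. 145. 145. 142. 135. 128.]
 [142. 137. 126. 124. 124. 145. 143. 140. 133.]
 [139. 130. 125. 124. 124. 124. 146. 142. 136.]
 [140. 135. 129. 125. 124. 125. 146. 145. 138.]
 [142. 139. 133. 127. 124. 143. 145. 142. 130.]]
[577.79070204 -69.18316392 227.76461856]
```

View pics/c3.png

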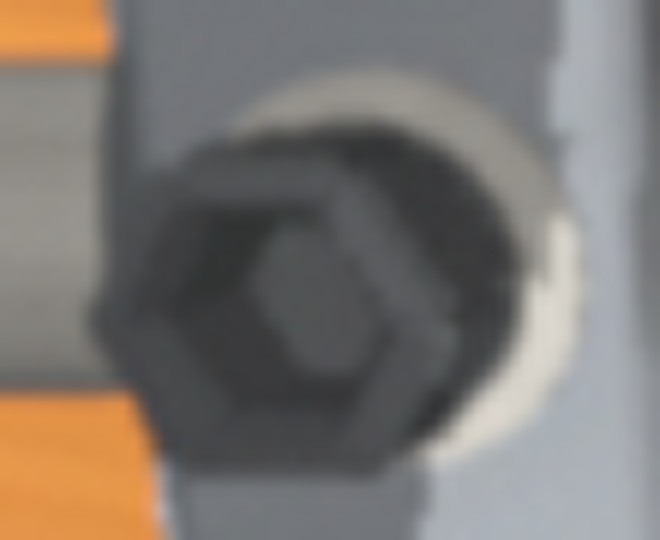

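The ball is at (587.5,-59.7,171). The socket hexagon is visible, with a flat normal roughly along the jack's x. I'll lower around the ball and close.

servo_tool(
  commands=[
    [[10, 9.5, -10], 0, 0.3],
    [[10, 9.5, -40], 0, 0.3],
    [[10, 9.5, -75], 0, 0.3],
    [[10, 9.5, -75], 0, 0.3],
    [[10, 9.5, -75], 0, 0.9],
    [[10, 9.5, -75], 0, 0.9],
    [[10, 9.5, -75], 0, 0.9],
    [[10, 9.5, -75], 0, 0.9],
  ],
  squeeze=25,
)

```text
clock: 2.45
tool_pos: [588.7, -61.5, 155.5]
orientation: [[0.977, 0.212, 0.003], [0.212, -0.977, -0.001], [0.003, 0.001, -1.0]]
wrist_force: [-0.8, -0.5, -0.6]
opening: 0.405
```

servo_tool(
  commands=[
    [[0, 0, 0], 0, 0.9],
    [[0, 0, 0], 0, 0.9],
    [[0, 0, 0], 0, 0.9],
  ],
)

```text
clock: 2.75
tool_pos: [587.9, -59.2, 154.8]
orientation: [[0.977, 0.213, 0.001], [0.213, -0.977, 0.003], [0.001, -0.003, -1.0]]
wrist_force: [-3.3, 8.1, 5.3]
opening: 0.286
```

servo_tool(
  commands=[
    [[-5, -1.1, -1.5], 0, 0.9],
    [[-10, -2.2, -3.8], 0, 0.9],
    [[-19.6, -4.3, -8.9], 0, 0.9],
    [[-28.4, -6.2, -15.1], 0, 0.9],
    [[-36.4, -7.9, -22.4], 0, 0.9],
    [[-43.6, -9.5, -30.6], 0, 0.9],
    [[-50.4, -11, -41], 0, 0.9],
    [[-50.4, -11, -41], 0, 0.9],
  ],
)

```text
clock: 3.55
tool_pos: [535.7, -70.4, 111.4]
orientation: [[0.977, 0.213, -0.002], [0.213, -0.977, 0.003], [-0.002, -0.003, -1.0]]
wrist_force: [-1.5, 7.7, -3.5]
opening: 0.286
```

servo_tool(
  commands=[
    [[0, 0, 0], 0, 0.9],
    [[0, 0, 0], 0, 0.9],
  ],
)

```text
clock: 3.75
tool_pos: [536.0, -70.3, 111.7]
orientation: [[0.977, 0.213, -0.003], [0.213, -0.977, 0.003], [-0.002, -0.003, -1.0]]
wrist_force: [-3.3, 6.8, -3.1]
opening: 0.29
```

```bash
cat > ball.py <<'E'
from h import *
import sys
from scipy.optimize import least_squares
im,d,c=snap('top',sys.argv[1]); W=pts(d,c)
p=proj([[537,-70,140]],c)[0]; u,v=p.astype(int)
m=(im.max(2)<70)&(W[:,:,2]>105); m[:v-25]=0;m[v+25:]=0;m[:,:u-25]=0;m[:,u+25:]=0
S=W[m]
r=least_squares(lambda p:np.linalg.norm(S-p,axis=1)-14,[537,-70,130],loss='soft_l1')
print(len(S),r.x)
y=np.radians(12.4);q=r.x-[594.4,32.1,85]
lx=q[0]*np.cos(y)+q[1]*np.sin(y); ly=-q[0]*np.sin(y)+q[1]*np.cos(y)
print('local',lx,ly,q[2],'angle',np.degrees(np.arctan2(-lx,q[2])))
print(robot.get_obs()['tool_pos'],robot.get_obs()['wrist_force'])
E
python3 ball.py t1
```

```text
48 [489.03732931 -57.35857943 228.20874871]
local -122.11471695642605 -64.74662702782086 143.20874870851173 angle 40.45437042276799
[536.00273853 -70.37632057 111.81189202] [-2.37031842  7.1517429  -1.81659   ]
```

View pics/t1.png

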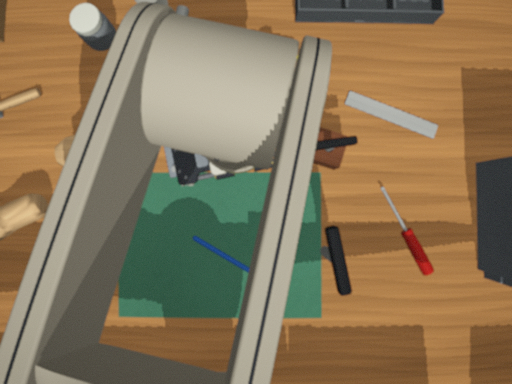

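The arm hides the ball in this top view. By the tool pose the lever is at about 60°. I'll release, rise, and check with the wrist camera.

servo_tool(
  commands=[
    [[0, 0, 0], 0, 0.3],
    [[0, 0, 0], 0, 0.3],
    [[0, 0, 0], 0, 0.3],
    [[0, 0, 10], 0, 0.3],
    [[-5, 0, 50], 0, 0.3],
    [[-10, 0, 90], 0, 0.3],
    [[-10, 0, 110], 0, 0.3],
    [[-10, 0, 110], 0, 0.3],
  ],
)

```text
clock: 4.6
tool_pos: [529.7, -73.0, 228.1]
orientation: [[0.977, 0.212, 0.008], [0.212, -0.977, -0.002], [0.008, 0.004, -1.0]]
wrist_force: [-0.3, -0.8, 0.7]
opening: 0.704
```

```bash
python3 - <<'E'
from h import *
from scipy.optimize import least_squares
im,d,c=snap('wrist','w2');W=pts(d,c)
u,v=proj([[537,-70,140]],c)[0].astype(int);print(u,v)
m=(im.max(2)<60)&(W[:,:,2]>115)&(W[:,:,2]<160); m[:v-30]=0;m[v+30:]=0;m[:,:u-30]=0;m[:,u+30:]=0
S=W[m]
r=least_squares(lambda p:np.linalg.norm(S-p,axis=1)-14,[537,-70,130],loss='soft_l1')
print(len(S),r.x)
y=np.radians(12.4);q=r.x-[594.4,32.1,86.6]
lx=q[0]*np.cos(y)+q[1]*np.sin(y); ly=-q[0]*np.sin(y)+q[1]*np.cos(y)
print('local',lx,ly,q[2],'angle',np.degrees(np.arctan2(-lx,q[2])))
print(robot.get_obs()['tool_pos'],robot.get_obs()['wrist_force'])
p=proj([[594.4,32.1,142]],c)[0];print(p)
u,v=p.astype(int)
cv2.imwrite('pics/c4.png',cv2.resize(im[v-30:v+30,max(u-35,0):u+35],None,fx=10,fy=10,interpolation=cv2.INTER_CUBIC)[:,:,::-1])
E
```

```text
255 191
528 [537.05453169 -70.84865815 131.80299463]
local -78.11444298006722 -88.23300260886552 45.202994625556784 angle 59.94304096895459
[528.64636954 -72.68832974 225.33181391] [-0.45007359  0.34528321 -0.18049557]
[156.89433276 107.62995341]
```

View pics/w2.png

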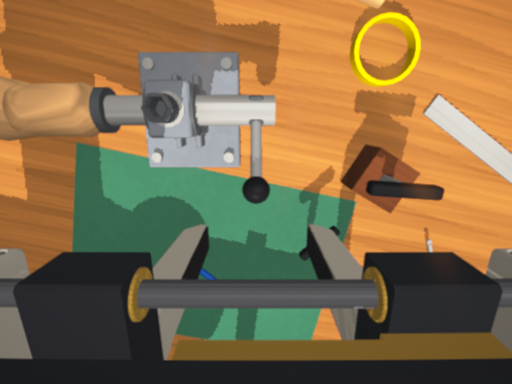

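View pics/c4.png

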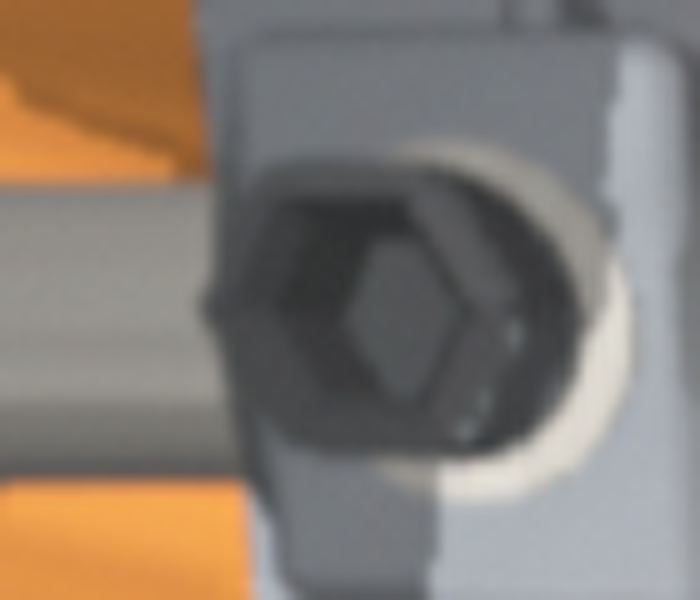

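The ball's local position is (-78,-88,45), angle 59.9°, so the flat is up. Next I'll bring the wrist camera low over the screw to read the socket's orientation.

servo_tool(
  commands=[
    [[-4, 45, 0], 0, 0.5],
    [[-8, 89, 0], 0, 0.5],
    [[-8, 89, 0], 0, 0.5],
    [[-8, 89, -30], 0, 0.5],
    [[-8, 89, -66], 0, 0.5],
    [[-8, 89, -66], 0, 0.5],
    [[-8, 89, -66], 0, 0.5],
    [[-8, 89, -66], 0, 0.5],
  ],
)

```text
clock: 5.45
tool_pos: [520.1, 16.3, 158.2]
orientation: [[0.977, 0.212, 0.002], [0.212, -0.977, -0.0], [0.002, 0.001, -1.0]]
wrist_force: [1.1, -0.9, 0.3]
opening: 0.503
```

```bash
python3 - <<'E'
from h import *
im,d,c=snap('wrist','w3');W=pts(d,c)
print(robot.get_obs()['tool_pos'])
p=proj([[594.4,32.1,142]],c)[0];print(p)
u,v=p.astype(int);u0=max(u-50,0);v0=max(v-40,0);print(u0,v0)
cv2.imwrite('pics/c5.png',cv2.resize(im[v0:v0+80,u0:u0+100],None,fx=7,fy=7,interpolation=cv2.INTER_CUBIC)[:,:,::-1])
E
```

```text
[520.48403627  16.37756228 158.65358365]
[257.21444589 117.69181255]
207 77
```

View pics/c5.png

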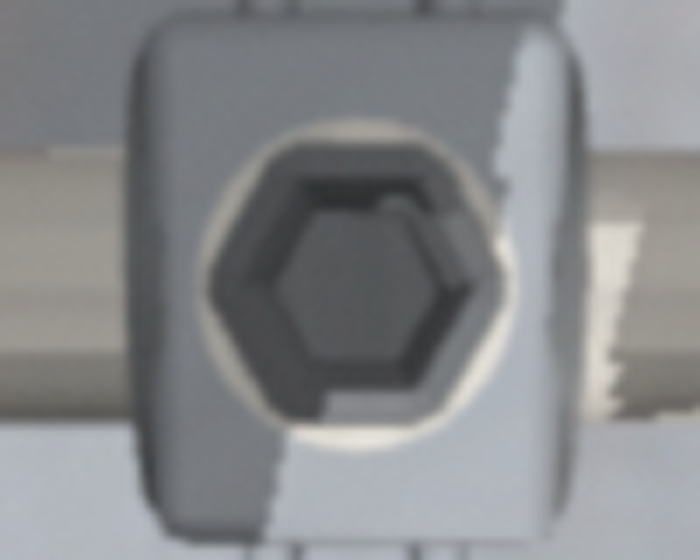

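```bash
python3 - <<'E'
from h import *
im,d,c=load('w3');W=pts(d,c)
for V,z in (([(208,280),(285,145),(430,148),(505,275),(428,425),(278,420)],142),([(270,283),(312,205),(405,205),(445,287),(405,362),(305,362)],120)):
    uv=np.array(V)/7-0.43+[207,77]
    P=ray(uv,c,z)[:,:2]; ctr=P.mean(0); q=P-ctr
    a=np.degrees(np.arctan2(q[:,1],q[:,0])); print(ctr,np.linalg.norm(q,axis=1).round(1),a.round(1),((a-30)%60).round(1))
S=W[77:157,207:307].reshape(-1,3)
R=S[(S[:,2]>139)&(S[:,2]<150)];print('rim',np.percentile(R[:,2],[10,50,90]),cv2.minEnclosingCircle(R[:,:2].astype(np.float32)))
B=S[(S[:,2]>109)&(S[:,2]<116)];print('blocktop',np.median(B[:,2]))
F=W[110:125,250:262].reshape(-1,3);print(np.nanmedian(F,0))
E
```

```text
[594.77642584  32.07416729] [13.7 13.8 13.8 13.9 14.6 14.5] [ 100.8   40.1  -17.3  -74.4 -139.7  161.6] [10.8 10.1 12.7 15.6 10.3 11.6]
[594.88620303  31.91789933] [9.1 9.2 9.3 9.2 9.3 9.6] [ 101.3   42.7  -19.8  -79.3 -134.9  157.4] [11.3 12.7 10.2 10.7 15.1  7.4]
rim [141.91691664 145.17184087 146.39433826] ((594.72802734375, 31.854732513427734), 13.938824653625488)
blocktop 113.54367300639186
[594.64526358  33.40556055 124.22419862]
```

servo_tool(
  commands=[
    [[0, 0, 35], 0.1, 0.3],
    [[5, -30, 50], 0.24, 0.3],
    [[10, -70, 50], 0.38, 0.3],
    [[15, -110, 50], 0.52, 0.3],
    [[20, -150, 50], 0.66, 0.3],
    [[30, -190, 50], 0.8, 0.3],
    [[38, -225, 50], 0.94, 0.3],
    [[44, -252, 50], 1.08, 0.3],
  ],
  squeeze=60,
)

```text
clock: 6.3
tool_pos: [564.1, -238.2, 208.7]
orientation: [[0.269, 0.963, 0.003], [0.963, -0.269, -0.002], [-0.001, 0.003, -1.0]]
wrist_force: [-0.1, -0.5, -0.1]
opening: 0.703
```

servo_tool(
  commands=[
    [[0, 0, 0], 0.14, 0.3],
    [[0, 0, 0], 0.28, 0.3],
    [[0, 0, 0], 0.416, 0.3],
    [[0, 0, 0], 0.416, 0.3],
    [[0, 0, 0], 0.416, 0.3],
  ],
)

```text
clock: 6.8
tool_pos: [563.8, -235.6, 208.0]
orientation: [[-0.134, 0.991, 0.002], [0.991, 0.134, -0.001], [-0.001, 0.002, -1.0]]
wrist_force: [-0.1, 0.5, 0.4]
opening: 0.702
```

```bash
python3 - <<'E'
from h import *
o=robot.get_obs();print(o['tool_pos'],np.degrees(np.arctan2(o['orientation'][1,0],o['orientation'][0,0])),o['joint_positions'])
im,d,c=snap('wrist','w4');W=pts(d,c)
Z=W.reshape(-1,3);Z=Z[(Z[:,2]>97)&(Z[:,2]<112)&(abs(Z[:,0]-564)<60)&(abs(Z[:,1]+236)<60)]
print(len(Z),cv2.minAreaRect(Z[:,:2].astype(np.float32)),np.median(Z[:,2]))
Z=W.reshape(-1,3);Z=Z[(Z[:,2]>49)&(Z[:,2]<56)&(abs(Z[:,0]-564)<60)&(abs(Z[:,1]+236)<60)]
print(len(Z),cv2.minAreaRect(Z[:,:2].astype(np.float32)),np.median(Z[:,2]))
E
```

```text
[ 563.79405662 -235.59922358  207.95580004] 97.72233118387045 [-2.74856836e+01  9.33061502e+00  8.43401927e+01 -1.23445968e-05
  8.62186080e+01 -3.52080642e+01]
1196 ((563.944580078125, -235.98721313476562), (15.530192375183105, 82.60696411132812), 8.151725769042969) 107.34355762849572
1831 ((564.3831787109375, -236.69183349609375), (64.16336059570312, 64.14414978027344), 71.91521453857422) 53.76871482690279
```

View pics/w4.png

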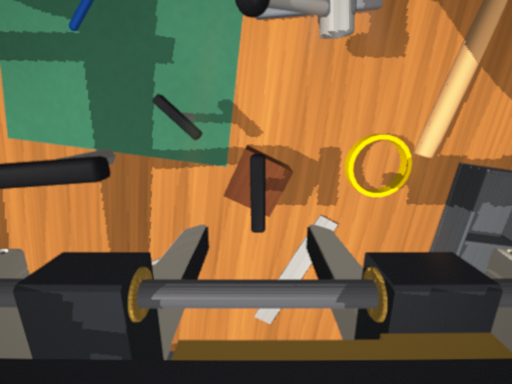

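The bar lies centred under the jaws, at pixels (258,155)–(258,230). Its measured centre is (564.0,-236.0). I'll go down and grip.

servo_tool(
  commands=[
    [[0.3, -0.3, -40], 0.006, 0.3],
    [[0.3, -0.3, -80], 0.006, 0.3],
    [[0.3, -0.3, -110], 0.006, 0.3],
    [[0.3, -0.3, -128], 0.006, 0.3],
    [[0.3, -0.3, -128], 0.006, 0.3],
    [[0.3, -0.3, -128], 0.006, 0.3],
    [[0.3, -0.3, -128], 0.006, 0.9],
    [[0.3, -0.3, -128], 0.006, 0.9],
  ],
  squeeze=60,
)

```text
clock: 7.65
tool_pos: [564.8, -236.2, 80.8]
orientation: [[-0.144, 0.99, 0.003], [0.99, 0.144, -0.002], [-0.002, 0.003, -1.0]]
wrist_force: [0.2, -0.1, 0.3]
opening: 0.578
```

servo_tool(
  commands=[
    [[0, 0, 0], 0, 0.95],
    [[0, 0, 0], 0, 0.95],
    [[0, 0, 0], 0, 0.95],
    [[0, 0, 0], 0, 0.95],
    [[0, 0, 0], 0, 0.95],
  ],
)

```text
clock: 8.15
tool_pos: [563.6, -235.5, 78.6]
orientation: [[-0.144, 0.99, -0.0], [0.99, 0.144, 0.0], [0.0, -0.0, -1.0]]
wrist_force: [0.5, -0.9, 0.9]
opening: 0.164
```

```bash
cat > st.py <<'E'
from h import *
o=robot.get_obs();print(o['clock'],o['tool_pos'].round(2),'yaw',round(float(np.degrees(np.arctan2(o['orientation'][1,0],o['orientation'][0,0]))),2),'F',o['wrist_force'].round(2),'T',o['wrist_torque'].round(3),'j6',o['joint_positions'][5].round(1),'je6',o['joint_efforts'][5].round(3),o['opening'])
E
python3 st.py
```

```text
8.15 [ 563.55 -235.49   78.62] yaw 98.31 F [ 0.49 -0.86  0.86] T [-0.047 -0.061 -0.017] j6 -35.8 je6 0.002 0.16381138070699997
```

servo_tool(
  commands=[
    [[0, 0, 10], 0, 0.95],
    [[0, 0, 35], 0, 0.95],
    [[0, 0, 65], 0, 0.95],
    [[0, 0, 100], 0, 0.95],
    [[0, 0, 130], 0, 0.95],
    [[0, 0, 152], 0, 0.95],
    [[0, 0, 152], 0, 0.95],
    [[0, 0, 152], 0, 0.95],
  ],
)

```text
clock: 8.95
tool_pos: [563.6, -235.5, 230.6]
orientation: [[-0.145, 0.99, 0.0], [0.99, 0.145, -0.0], [-0.0, 0.0, -1.0]]
wrist_force: [-0.3, -0.8, -2.1]
opening: 0.167
```

```bash
python3 st.py; python3 - <<'E'
from h import *
snap('wrist','w5')
E
```

```text
8.95 [ 563.61 -235.54  230.58] yaw 98.31 F [-0.25 -0.76 -2.1 ] T [-0.013 -0.046 -0.025] j6 -35.8 je6 0.001 0.16703368899142584
```

View pics/w5.png

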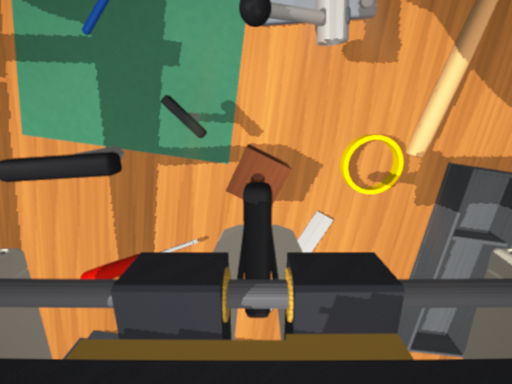

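servo_tool(
  commands=[
    [[4, 30, 0], 0.056, 0.95],
    [[8, 70, 0], 0.056, 0.95],
    [[13, 110, 0], 0.056, 0.95],
    [[18, 150, 0], 0.056, 0.95],
    [[23, 190, 0], 0.056, 0.95],
    [[27, 225, 0], 0.056, 0.95],
    [[30, 255, 0], 0.056, 0.95],
    [[31, 268, 0], 0.056, 0.95],
  ],
)

```text
clock: 9.8
tool_pos: [593.3, 35.2, 228.0]
orientation: [[-0.202, 0.979, -0.004], [0.979, 0.202, 0.001], [0.002, -0.004, -1.0]]
wrist_force: [-0.3, -0.3, -1.7]
opening: 0.17
```

servo_tool(
  commands=[
    [[0, 0, 0], 0, 0.95],
    [[0, 0, 0], 0, 0.95],
    [[0, 0, 0], 0, 0.95],
  ],
)

```text
clock: 10.1
tool_pos: [594.3, 31.0, 230.1]
orientation: [[-0.198, 0.98, -0.001], [0.98, 0.198, -0.001], [-0.0, -0.001, -1.0]]
wrist_force: [-0.6, 0.3, -2.3]
opening: 0.169
```

```bash
python3 st.py; python3 - <<'E'
from h import *
im,d,c=snap('wrist','w6');W=pts(d,c)
im,d,c=snap('scene','s6')
u,v=proj([[594.7,32,142]],c)[0].astype(int);print(u,v)
cv2.imwrite('pics/c6.png',cv2.resize(im[v-60:v+40,u-60:u+60],None,fx=6,fy=6,interpolation=cv2.INTER_CUBIC)[:,:,::-1])
E
```

```text
10.1 [594.34  30.97 230.1 ] yaw 101.43 F [-0.56  0.29 -2.3 ] T [-0.026 -0.142  0.015] j6 -13.4 je6 -0.011 0.1687959433541701
304 235
```

View pics/w6.png

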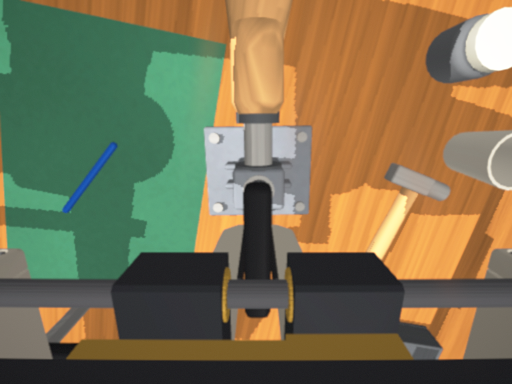

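View pics/c6.png

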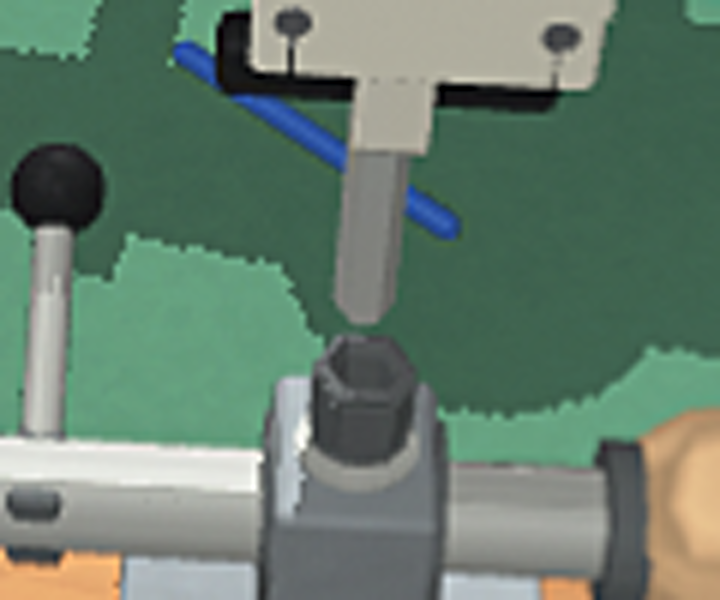

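```bash
python3 - <<'E'
from h import *
im,d,c=load('s6')
o=robot.get_obs();T=o['tool_pos'];print(T)
p=proj([[T[0],T[1]-.4,T[2]-66.2],[T[0],T[1]-.4,T[2]-5],[594.7,32,143],[594.7,32,112]],c)
print((p-[304-60,235-60])*6+3)
E
```

```text
[594.52567734  31.03740403 230.47135129]
[[364.58139932 306.92392618]
 [383.02057931 131.61582028]
 [363.4557047  364.89929531]
 [354.95674489 443.50045136]]
```

The key is vertical and about 1 mm off in y. I'll correct that and lower in stages, watching the force.

servo_tool(
  commands=[
    [[0.3, 1.2, -8], 0, 0.95],
    [[0.3, 1.2, -16], 0, 0.95],
    [[0.3, 1.2, -21], 0, 0.95],
    [[0.3, 1.2, -24], 0, 0.95],
    [[0.3, 1.2, -26], 0, 0.95],
    [[0.3, 1.2, -26], 0, 0.95],
  ],
)

```text
clock: 10.8
tool_pos: [594.7, 33.7, 204.3]
orientation: [[-0.2, 0.98, -0.0], [0.98, 0.2, -0.0], [0.0, -0.0, -1.0]]
wrist_force: [-0.7, 0.7, -1.5]
opening: 0.166
```

```bash
python3 st.py
```

```text
10.8 [594.72  33.71 204.28] yaw 101.52 F [-0.66  0.71 -1.49] T [-0.044 -0.106 -0.001] j6 -13.2 je6 -0.0 0.1662325530778889
```

servo_tool(
  commands=[
    [[0, -1.2, -1], 0, 0.95],
    [[0, -1.2, -3], 0, 0.95],
    [[0, -1.2, -5], 0, 0.95],
    [[0, -1.2, -5], 0, 0.95],
  ],
)

```text
clock: 11.2
tool_pos: [594.7, 32.7, 199.3]
orientation: [[-0.2, 0.98, -0.0], [0.98, 0.2, 0.0], [0.0, -0.0, -1.0]]
wrist_force: [-1.0, 1.5, -0.2]
opening: 0.166
```

```bash
python3 st.py
```

```text
11.2 [594.67  32.68 199.26] yaw 101.53 F [-1.03  1.5  -0.24] T [ 0.289  0.057 -0.01 ] j6 -13.3 je6 0.005 0.16638203658869857
```

servo_tool(
  commands=[
    [[0, -0.2, -2], 0, 0.95],
    [[0, -0.3, -4], 0, 0.95],
    [[0, -0.3, -6], 0, 0.95],
    [[0, -0.3, -8], 0, 0.95],
    [[0, -0.3, -8], 0, 0.95],
  ],
)

```text
clock: 11.7
tool_pos: [594.7, 32.4, 191.1]
orientation: [[-0.2, 0.98, -0.0], [0.98, 0.2, 0.0], [0.0, -0.0, -1.0]]
wrist_force: [-0.2, 2.5, -3.7]
opening: 0.166
```

```bash
python3 st.py;python3 - <<'E'
from h import *
im,d,c=snap('scene','s7')
u,v=proj([[594.7,32,142]],c)[0].astype(int)
cv2.imwrite('pics/c7.png',cv2.resize(im[v-60:v+40,u-60:u+60],None,fx=6,fy=6,interpolation=cv2.INTER_CUBIC)[:,:,::-1])
E
```

```text
11.7 [594.72  32.37 191.14] yaw 101.52 F [-0.17  2.46 -3.66] T [0.71  0.147 0.001] j6 -13.3 je6 0.008 0.1656359650599521
```

View pics/c7.png

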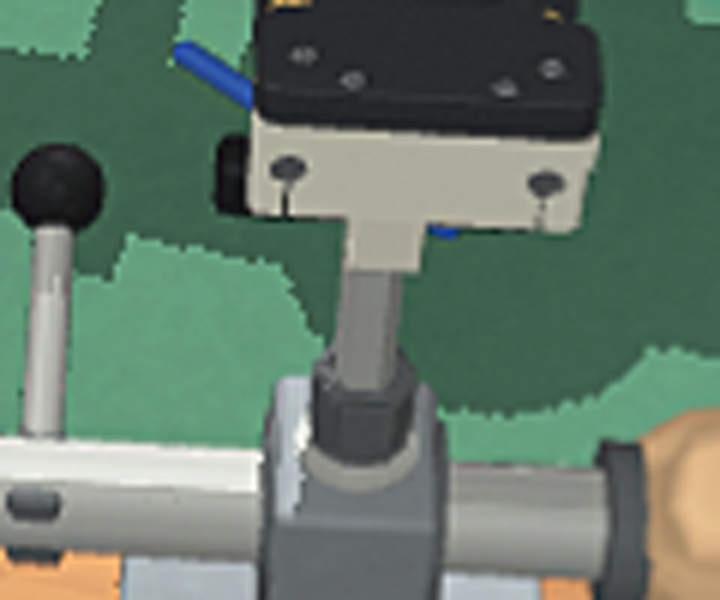

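Seated, tip about 18 mm deep. I'll start tightening, following the screw down at 4 mm/rad.

servo_tool(
  commands=[
    [[0, 0.4, 0], -0.06, 0.95],
    [[0, 0.4, 0], -0.12, 0.95],
    [[0, 0.4, -0.3], -0.18, 0.95],
    [[0, 0.4, -0.5], -0.24, 0.95],
    [[0, 0.4, -0.8], -0.3, 0.95],
    [[0, 0.4, -1], -0.36, 0.95],
    [[0, 0.4, -1], -0.36, 0.95],
    [[0, 0.4, -1], -0.36, 0.95],
  ],
)

```text
clock: 12.55
tool_pos: [594.9, 32.7, 190.6]
orientation: [[0.156, 0.988, -0.0], [0.988, -0.156, 0.0], [0.0, -0.0, -1.0]]
wrist_force: [-1.6, 3.1, -0.7]
opening: 0.169
```

```bash
python3 st.py
```

```text
12.55 [594.88  32.74 190.57] yaw 81.0 F [-1.59  3.13 -0.74] T [0.879 0.089 0.133] j6 7.2 je6 0.327 0.16871687640356686
```

servo_tool(
  commands=[
    [[0, 0, -0.2], -0.05, 0.95],
    [[0, 0, -0.4], -0.1, 0.95],
    [[0, 0, -0.6], -0.15, 0.95],
    [[0, 0, -0.8], -0.2, 0.95],
    [[0, 0, -0.8], -0.2, 0.95],
    [[0, 0, -0.8], -0.2, 0.95],
  ],
)

```text
clock: 13.15
tool_pos: [595.0, 32.8, 189.8]
orientation: [[0.349, 0.937, 0.0], [0.937, -0.349, 0.0], [0.0, 0.0, -1.0]]
wrist_force: [-0.1, 4.1, -1.0]
opening: 0.165
```

```bash
python3 st.py
```

```text
13.15 [594.97  32.77 189.8 ] yaw 69.57 F [-0.05  4.09 -1.05] T [ 0.95  -0.026  0.137] j6 18.6 je6 0.295 0.16503687061108227
```

servo_tool(
  commands=[
    [[0, 0, -0.2], -0.05, 0.95],
    [[0, 0, -0.4], -0.1, 0.95],
    [[0, 0, -0.6], -0.15, 0.95],
    [[0, 0, -0.6], -0.15, 0.95],
    [[0, 0, -0.6], -0.15, 0.95],
  ],
)

```text
clock: 13.65
tool_pos: [595.0, 32.7, 189.2]
orientation: [[0.485, 0.874, 0.0], [0.874, -0.485, 0.0], [0.0, 0.0, -1.0]]
wrist_force: [1.1, 4.8, -2.2]
opening: 0.168
```

```bash
python3 st.py
```

```text
13.65 [594.99  32.68 189.21] yaw 60.98 F [ 1.05  4.81 -2.22] T [ 1.031 -0.202  0.203] j6 27.2 je6 0.295 0.16790436472251066
```

Held torque has risen to 0.20. I'll take smaller steps and relieve the sideways force.

servo_tool(
  commands=[
    [[0, 0.5, 0], 0, 0.95],
    [[0, 0.5, 0], 0, 0.95],
    [[0, 0.5, 0], 0, 0.95],
  ],
)

```text
clock: 13.95
tool_pos: [594.9, 32.9, 189.2]
orientation: [[0.487, 0.873, 0.0], [0.873, -0.487, -0.0], [-0.0, 0.0, -1.0]]
wrist_force: [1.2, 2.6, -2.6]
opening: 0.167
```

```bash
python3 st.py
```

```text
13.95 [594.94  32.92 189.2 ] yaw 60.87 F [ 1.18  2.57 -2.61] T [ 0.664 -0.318  0.256] j6 27.4 je6 0.169 0.16696286392117313
```

servo_tool(
  commands=[
    [[0, 0.5, 0], 0, 0.95],
    [[0, 0.5, 0], 0, 0.95],
    [[0, 0.5, 0], 0, 0.95],
    [[0, 0.5, 0], 0, 0.95],
  ],
)

```text
clock: 14.35
tool_pos: [594.9, 33.3, 189.2]
orientation: [[0.487, 0.873, 0.0], [0.873, -0.487, -0.0], [-0.0, 0.0, -1.0]]
wrist_force: [1.8, 0.4, -4.0]
opening: 0.164
```

```bash
python3 st.py
```

```text
14.35 [594.93  33.3  189.22] yaw 60.83 F [ 1.84  0.42 -3.98] T [ 0.119 -0.493  0.231] j6 27.5 je6 0.189 0.16354258573252095
```

servo_tool(
  commands=[
    [[0, 0, -0.1], -0.03, 0.95],
    [[0, 0, -0.2], -0.05, 0.95],
    [[0, 0, -0.2], -0.05, 0.95],
    [[0, 0, -0.2], -0.05, 0.95],
  ],
)

```text
clock: 14.75
tool_pos: [594.9, 33.4, 189.0]
orientation: [[0.53, 0.848, 0.0], [0.848, -0.53, -0.0], [-0.0, 0.0, -1.0]]
wrist_force: [2.5, -0.9, -3.2]
opening: 0.167
```

```bash
python3 st.py; python3 st.py
```

```text
14.75 [594.93  33.42 189.03] yaw 57.97 F [ 2.51 -0.91 -3.21] T [-0.1   -0.531  0.195] j6 30.3 je6 0.279 0.1672172694539854
14.75 [594.93  33.42 189.03] yaw 57.97 F [ 2.51 -0.91 -3.21] T [-0.1   -0.531  0.195] j6 30.3 je6 0.279 0.1672172694539854
```

servo_tool(
  commands=[
    [[0.5, -0.2, -0.1], -0.03, 0.95],
    [[0.5, -0.2, -0.2], -0.05, 0.95],
    [[0.5, -0.2, -0.2], -0.05, 0.95],
    [[0.5, -0.2, -0.2], -0.05, 0.95],
    [[0.5, -0.2, -0.2], -0.05, 0.95],
  ],
)

```text
clock: 15.25
tool_pos: [595.2, 33.4, 188.8]
orientation: [[0.572, 0.82, -0.0], [0.82, -0.572, 0.0], [-0.0, -0.0, -1.0]]
wrist_force: [-0.0, 0.2, -2.4]
opening: 0.167
```

```bash
python3 st.py
```

```text
15.25 [595.25  33.39 188.81] yaw 55.11 F [-0.04  0.24 -2.43] T [ 0.007 -0.111  0.235] j6 33.2 je6 0.2 0.16676577612370905
```

servo_tool(
  commands=[
    [[0.3, 0, -0.1], -0.03, 0.95],
    [[0.3, 0, -0.2], -0.05, 0.95],
    [[0.3, 0, -0.2], -0.05, 0.95],
    [[0.3, 0, -0.2], -0.05, 0.95],
    [[0.3, 0, -0.2], -0.05, 0.95],
  ],
)

```text
clock: 15.75
tool_pos: [595.5, 33.4, 188.6]
orientation: [[0.612, 0.791, -0.0], [0.791, -0.612, 0.0], [-0.0, -0.0, -1.0]]
wrist_force: [-1.4, 0.1, -1.7]
opening: 0.165
```

```bash
python3 st.py
```

```text
15.75 [595.51  33.41 188.61] yaw 52.27 F [-1.44  0.05 -1.69] T [0.076 0.326 0.154] j6 36.0 je6 0.193 0.16545886013566174
```

```bash
cat > avg.py <<'E'
from h import *
import sys
L=[];A=[]
for i in range(int(sys.argv[1]) if len(sys.argv)>1 else 8):
    robot.get_image('wrist');o=robot.get_obs();L.append(np.r_[o['wrist_force'],o['wrist_torque'],o['joint_efforts'][5]])
L=np.array(L);print(o['clock'],o['tool_pos'].round(2),'yaw',round(float(np.degrees(np.arctan2(o['orientation'][1,0],o['orientation'][0,0]))),2));print('mean',L.mean(0).round(3));print('Tz',L[:,5].round(3))
E
python3 avg.py
```

```text
16.15 [595.58  33.41 188.62] yaw 52.25
mean [-2.14   0.224 -1.107  0.051  0.391  0.204  0.193]
Tz [0.174 0.237 0.219 0.197 0.165 0.192 0.226 0.224]
```

servo_tool(
  commands=[
    [[-0.3, 0, -0.1], -0.03, 0.95],
    [[-0.3, 0, -0.2], -0.06, 0.95],
    [[-0.3, 0, -0.2], -0.06, 0.95],
    [[-0.3, 0, -0.2], -0.06, 0.95],
  ],
)

```text
clock: 16.55
tool_pos: [595.4, 33.4, 188.4]
orientation: [[0.659, 0.752, 0.0], [0.752, -0.659, 0.0], [0.0, 0.0, -1.0]]
wrist_force: [-1.0, 0.1, -2.7]
opening: 0.169
```

```bash
python3 avg.py
```

```text
16.95 [595.39  33.35 188.38] yaw 48.81
mean [-0.347 -0.321 -2.6    0.051  0.037  0.179  0.185]
Tz [0.204 0.182 0.172 0.194 0.19  0.187 0.2   0.104]
```

servo_tool(
  commands=[
    [[0, 0, -0.1], -0.04, 0.95],
    [[0, 0, -0.3], -0.08, 0.95],
    [[0, 0, -0.3], -0.08, 0.95],
    [[0, 0, -0.3], -0.08, 0.95],
  ],
)

```text
clock: 17.35
tool_pos: [595.4, 33.4, 188.1]
orientation: [[0.716, 0.698, 0.0], [0.698, -0.716, -0.0], [0.0, 0.0, -1.0]]
wrist_force: [-0.2, -0.2, -4.0]
opening: 0.169
```

```bash
python3 avg.py 6
```

```text
17.65 [595.37  33.36 188.05] yaw 44.24
mean [ 0.707 -0.279 -4.038 -0.029 -0.112  0.194  0.177]
Tz [0.173 0.196 0.22  0.166 0.206 0.204]
```

servo_tool(
  commands=[
    [[0, 0, -0.1], -0.04, 0.95],
    [[0, 0, -0.3], -0.08, 0.95],
    [[0, 0, -0.3], -0.08, 0.95],
    [[0, 0, -0.3], -0.08, 0.95],
  ],
)

```text
clock: 18.05
tool_pos: [595.4, 33.4, 187.8]
orientation: [[0.769, 0.639, -0.0], [0.639, -0.769, -0.0], [-0.0, 0.0, -1.0]]
wrist_force: [0.7, 0.1, -4.1]
opening: 0.168
```

```bash
python3 avg.py 6
```

```text
18.35 [595.39  33.33 187.8 ] yaw 39.65
mean [ 0.92  -0.549 -4.455 -0.103 -0.272  0.183  0.181]
Tz [0.201 0.199 0.194 0.186 0.161 0.157]
```

servo_tool(
  commands=[
    [[0, 0, -0.3], -0.04, 0.95],
    [[0, 0, -0.6], -0.08, 0.95],
    [[0, 0, -0.6], -0.08, 0.95],
    [[0, 0, -0.6], -0.08, 0.95],
  ],
)

```text
clock: 18.75
tool_pos: [595.5, 33.3, 187.5]
orientation: [[0.818, 0.575, 0.0], [0.575, -0.818, -0.0], [0.0, 0.0, -1.0]]
wrist_force: [-0.1, -0.7, -1.9]
opening: 0.164
```

```bash
python3 avg.py 6
```

```text
19.05 [595.52  33.34 187.47] yaw 35.07
mean [ 0.401 -0.647 -1.789 -0.182 -0.187  0.214  0.201]
Tz [0.218 0.217 0.213 0.214 0.18  0.244]
```

servo_tool(
  commands=[
    [[0, 0, -0.2], -0.04, 0.95],
    [[0, 0, -0.3], -0.06, 0.95],
    [[0, 0, -0.3], -0.06, 0.95],
    [[0, 0, -0.3], -0.06, 0.95],
  ],
)

```text
clock: 19.45
tool_pos: [595.6, 33.3, 187.3]
orientation: [[0.851, 0.525, 0.001], [0.525, -0.851, -0.0], [0.001, 0.0, -1.0]]
wrist_force: [0.5, -0.4, 2.2]
opening: 0.166
```

```bash
python3 avg.py 6
```

```text
19.75 [595.6   33.39 187.34] yaw 31.63
mean [ 0.609 -0.798  1.961 -0.214 -0.106  0.273  0.266]
Tz [0.26  0.308 0.242 0.221 0.312 0.297]
```

Contact is climbing: held torque is 0.27. I'll take finer steps.

servo_tool(
  commands=[
    [[0, 0, 0], -0.02, 0.95],
    [[0, 0, 0], -0.04, 0.95],
    [[0, 0, 0], -0.04, 0.95],
    [[0, 0, 0], -0.04, 0.95],
  ],
)

```text
clock: 20.15
tool_pos: [595.6, 33.3, 187.3]
orientation: [[0.872, 0.49, 0.001], [0.49, -0.872, -0.0], [0.001, 0.0, -1.0]]
wrist_force: [1.6, -0.9, 4.1]
opening: 0.16
```

```bash
python3 avg.py 10
```

```text
20.65 [595.59  33.37 187.24] yaw 29.33
mean [ 0.956 -1.163  5.024 -0.288 -0.203  0.288  0.294]
Tz [0.269 0.272 0.25  0.352 0.265 0.283 0.271 0.309 0.323 0.288]
```

servo_tool(
  commands=[
    [[0, 0, 0.3], -0.02, 0.95],
    [[0, 0, 0.3], -0.035, 0.95],
    [[0, 0, 0.3], -0.035, 0.95],
    [[0, 0, 0.3], -0.035, 0.95],
  ],
)

```text
clock: 21.05
tool_pos: [595.5, 33.4, 187.2]
orientation: [[0.888, 0.459, 0.0], [0.459, -0.888, -0.0], [0.0, 0.0, -1.0]]
wrist_force: [1.5, -1.6, 3.3]
opening: 0.168
```

```bash
python3 avg.py 12
```

```text
21.65 [595.38  33.35 187.21] yaw 27.32
mean [ 2.344 -1.578  3.046 -0.383 -0.552  0.323  0.332]
Tz [0.285 0.305 0.312 0.348 0.304 0.287 0.292 0.373 0.318 0.301 0.37  0.381]
```

servo_tool(
  commands=[
    [[0.2, 0, 0.3], -0.015, 0.95],
    [[0.2, 0, 0.3], -0.03, 0.95],
    [[0.2, 0, 0.3], -0.03, 0.95],
    [[0.2, 0, 0.3], -0.03, 0.95],
  ],
)

```text
clock: 22.05
tool_pos: [595.4, 33.3, 187.2]
orientation: [[0.902, 0.432, -0.001], [0.432, -0.902, -0.0], [-0.0, -0.0, -1.0]]
wrist_force: [3.0, -1.5, -0.9]
opening: 0.165
```

```bash
python3 avg.py 14
```

```text
22.75 [595.39  33.35 187.25] yaw 25.6
mean [ 2.589 -2.028 -2.335 -0.491 -0.653  0.372  0.363]
Tz [0.394 0.361 0.363 0.357 0.39  0.382 0.356 0.402 0.363 0.403 0.338 0.38
 0.379 0.341]
```

Held torque averages 0.37, about 0.35 given the noise and offset. I'll stop tightening, let go, and rise straight up.

servo_tool(
  commands=[
    [[0, 0, 0], 0, 0.7],
    [[0, 0, 0], 0, 0.5],
    [[0, 0, 0], 0, 0.4],
    [[0, 0, 0], 0, 0.4],
    [[0, 0, 0], 0, 0.4],
  ],
)

```text
clock: 23.25
tool_pos: [595.5, 33.5, 187.6]
orientation: [[0.902, 0.432, 0.0], [0.432, -0.902, 0.0], [0.0, -0.0, -1.0]]
wrist_force: [0.2, 0.6, -0.2]
opening: 0.546
```

servo_tool(
  commands=[
    [[0, 0, 5], 0, 0.4],
    [[0, 0, 20], 0, 0.4],
    [[0, 0, 50], 0, 0.4],
    [[0, 0, 80], 0, 0.4],
    [[0, 0, 80], 0, 0.4],
    [[0, 0, 80], 0, 0.4],
  ],
)

```text
clock: 23.85
tool_pos: [596.5, 33.3, 269.9]
orientation: [[0.902, 0.432, 0.004], [0.432, -0.902, -0.0], [0.003, 0.002, -1.0]]
wrist_force: [-0.6, -0.4, -0.4]
opening: 0.598
```

```bash
python3 st.py;python3 - <<'E'
from h import *
from scipy.optimize import least_squares
im,d,c=snap('scene','s8')
u,v=proj([[594.7,32,142]],c)[0].astype(int)
cv2.imwrite('pics/c8.png',cv2.resize(im[v-60:v+40,u-60:u+60],None,fx=6,fy=6,interpolation=cv2.INTER_CUBIC)[:,:,::-1])
im,d,c=snap('wrist','w8');W=pts(d,c).reshape(-1,3)
Z=W[(W[:,2]>195)&(W[:,2]<230)&(abs(W[:,0]-594)<60)&(abs(W[:,1]-32)<60)]
if len(Z): print(len(Z),cv2.minAreaRect(Z[:,:2].astype(np.float32)),np.median(Z[:,2]))
E
```

```text
23.85 [596.46  33.33 269.87] yaw 25.6 F [-0.56 -0.4  -0.35] T [-0.013  0.006 -0.003] j6 62.7 je6 0.001 0.5982965628591792
1696 ((595.1507568359375, 32.4686393737793), (82.76979064941406, 16.042404174804688), 28.009634017944336) 215.97618444905834
```

View pics/c8.png

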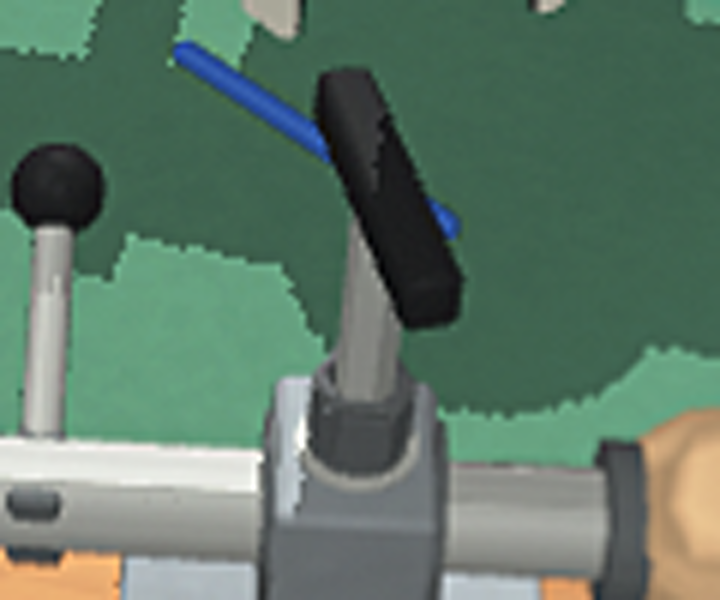

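View pics/w8.png

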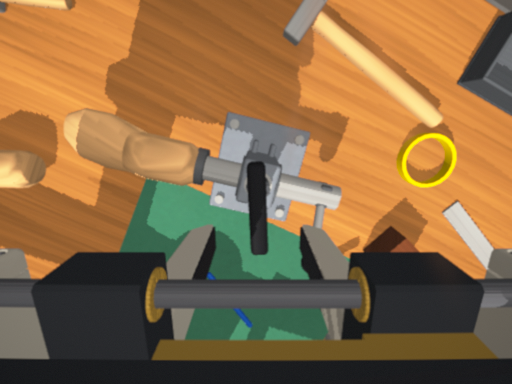

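The key stands upright: bar centre (595.2,32.5), top at about 214 mm, so the tip is roughly 18 mm deep. The ball's pixel hasn't moved and the gripper is clear. I'll hand it in.

```bash
python3 - <<'E'
from h import *
print(robot.close_job(), robot.get_obs()['clock'])
E
```

```text
the job is handed in; nothing more can be done
the job is handed in; nothing more can be done
```

The job is handed in at about 24 s of the 64 s, with the flat up, the lock screw clamped and the key left standing in it. No verdict was given, so these are my own last checks.

- **Spindle:** I swung the lever from 17° to 60° by gripping the ball. The wrist camera then put the ball at (-78, -88, 45) mm in the jack's frame, 59.9°, against 60° when the flat faces up. The ball had not moved in the scene picture after tightening.
- **Key:** I took the middle-sized key from the wooden block and turned it about 3° to match the socket. After I let go, the bar's centre was about 0.6 mm from the screw's centre. The tip was about 18 mm deep, estimated from the key's top height and how far I turned it. The gripper hung clear above it, with wrist forces under 1 N.
- **Clamping:** I tightened clockwise in small steps to a held torque of about 0.37 N m, averaged over noisy readings of ±0.03. By the figures given that is about 55–60 N of tip force.

One reading disagreed. Before the tip touched, the held torque averaged about 0.19 N m, where the description says about 0.13. The true torque may therefore be nearer 0.31, or about 45 N, which still lies within 25–80 N. I could not measure the tip force directly.

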